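# Close the glaze mill jar

## Task

Close the white glaze mill jar ready for milling: take its lid off the sloping draining rack, set it on the jar (do not drop it), and press it down until it is fully home on the rim all round. Then swing both clips in over the lid as far as they go. Leave the small glaze jars, the test tile and the squeeze bottle as they stand.

Things in the scene. Friction and masses are not known exactly. Their poses are not given: they have to be found in the camera images.
- jar: White porcelain mill jar, 126 mm across, 100 mm high, standing firmly (it does not move). Open mouth 102 mm across inside, wall 12 mm. Origin: centre of its underside, z up. Two posts for the clips stand 83 mm from the jar axis, at +y (clip_a) and -y (clip_b) of its frame. The lid is home when its flange lies on the porcelain rim.
- jar_mouth (a point): Centre of the mouth, level with the hard porcelain rim, 100 mm above the desk. An orange rubber seal ring in the rim stands 5 mm above it: the lid first rests on that, 5 mm too high. The seal resists with about 12 N in all, gives way quarter by quarter, by up to 5 mm, and stays where it is pushed.
- lid: Round aluminium lid, 0.15 to 0.3 kg: flange 132 mm across, 6 mm thick; under it a plug 96 mm across, 12 mm deep, with a tapered foot; on it a black knob 33 mm across, 30 mm high. Origin: centre of the flange's underside (at jar_mouth when home); z along the axis to the knob. Flange top at z = 6 mm. Starts on the rack, axis leaning 35 degrees from vertical towards the rack's front.
- lid_knob_top (a point): Centre of the top of the lid's black knob, 36 mm from the lid's origin along its z.
- rack: Fixed wire draining rack, 70 mm wide, about 100 mm deep and 100 mm high, sloping at 35 degrees; two upturned wire ends at its low front keep the lid from sliding off (lift the lid along its axis). Origin: on the desk under its middle; its -x side is the low front, towards which the lid's face leans.
- clip_a (a joint): Angle (rad) of the steel clip on the jar's +y post. At 0 it points along the jar's +x, beside the mouth; grows as it turns clockwise seen from above, points at the jar axis at 1.57, stops at 1.60. Starts at -0.5 to 0.2, turns with 0.05 N m friction, stays where left. Its 5 mm bar runs 7.5 mm above the rim, so it passes over the lid only when the lid is home.
- clip_a_grip (a point): Middle of the red handle standing up on the free end of clip_a: 14 mm across, reaching from 16 to 38 mm above the rim; this point is 27.5 mm above the rim and 41 mm from the pivot.
- clip_a_pivot (a point): Axis of clip_a's post, on the underside of the clip, 107.5 mm above the desk. The clip's bar is 14 mm wide and reaches 51 mm from here; its round head is 20 mm across.
- clip_b (a joint): The same clip on the jar's -y post: at 0 it points along the jar's -x; it too turns clockwise seen from above as it grows, points at the jar axis at 1.57 and stops at 1.60. Starts between -0.5 and 0.2.
- clip_b_grip (a point): Middle of the red round handle on the free end of clip_b, as on clip_a.
- clip_b_pivot (a point): Axis of clip_b's post, on the underside of the clip.
- blue_jar: Bystander: small closed glaze jar with a blue lid, 68 mm across, 91 mm high; origin centre of its underside.
- red_jar: Bystander: small closed glaze jar with a red lid, 62 mm across, 84 mm high; origin centre of its underside.
- tile: Bystander: upright L-shaped glaze test tile, brown, 40 x 41 mm foot, 76 mm high; origin centre of its underside.
- slip_bottle: Bystander: red squeeze bottle with a white nozzle, 52 mm across, 135 mm high; origin centre of its underside.

How it is judged:
By the outcome, as a careful person would: the job done as asked, in the order asked, and still so for the second after the job is handed in, with the robot touching nothing.
It also fails if it takes over 58 s, if anything falls off the work surface, if the arm or the gripper's body presses on something with over 40 N, if the wrist force passes 120 N, or if a joint passes its speed limit or range.

## Robot

A 6-joint arm with a two-finger parallel gripper is mounted at the origin on the work surface; the furniture and walls round the work are solid. World frame = base frame: x ahead of the robot, y to its left, z up, the work surface at z = 0. Lengths are in m, angles in rad, forces in N, time in s.
With the tool pointing down it reaches from about 0.375 to 0.9 m from the base axis. Payload 3.1 kg.
Tool frame: the origin (TCP) lies at the very end of the fingers, on their centre line; the grasp point (between the pads) lies 19 mm behind it; z points along the fingers, y is the line along which they close (so a half turn about z gives the same grasp; the last joint's range is limited). The gripper opens to 87 mm and grips with 3 to 60 N. Pads are 19 mm wide; open, the fingers measure 117 mm over their backs; the gripper's body (75 mm by 190 mm) begins 51 mm behind the grasp point.
Start: joints at [1.157, 0.527, 1.433, -0, 1.181, -0.178], TCP at [0.145, 0.608, 0.223] pointing down, gripper open.
Joint ranges: [-3.08, 3.08], [-0.75, 2.2], [0.22, 2.44], [-1.43, 4.57], [0, 2.65], [-2.85, 2.85]. Speed limits (rad/s): [2.79, 2.79, 3.14, 3.14, 3.14, 3.14].

## Interface

Orientations are given as a unit quaternion [x, y, z, w].
In Python, from rig import robot gives the robot as it stands. The module is installed in compiled form; this text tells all that it offers.
- The arm moves only by the tool play_rows, never from a script. Its argument "steps" is one flat list of numbers, 5 for each row, row after row: the opening, from -1 (shut) to 1 (fully open), then the shift along the tool's x, y, z as a fraction of full scale, then the turn about the tool's z as a fraction of full scale. In form: [claw, tx, ty, tz, twist, claw, tx, ty, tz, twist, ...]. A call has exactly 10 rows; each row shifts and turns the commanded pose from where the row before left it, along the tool's axes as they then stand; what a row does not reach is not made up. Full scale, the value 1, is 0.03 m for a shift and 0.1 rad for a turn. A row lasts 1/10 s, in which the tool goes at most 50 mm and 8.59 degrees, less where a joint would pass 70% of its speed; a pose out of reach is approached as far as the arm can. A call with a number of a shift or a turn outside -1 to 1 is refused whole. A call with a gripper value outside its range is refused whole. The fingers move at their own pace and stop on an object; "grip_force" is the grip in N (left out, the last holds). Time passes only in rows, so rows that do not move let the fingers close, or fill a call up. It gives the time, the measured TCP pose, the force, the opening and the grip force at its end, in the units of the state.
- robot.get_obs(): the state, without advancing time (a new reading comes with each control period).
- robot.camera(name): name is "scene" or "top" or "wrist"; returns a dict with "image" (384x512x3 uint8, red, green, blue), "mtx" (3x3 intrinsics, pixels), "D" ([k1, k2, p1, p2, k3] as OpenCV has them; the pictures are not rectified), "rvec" (rotation vector, rad) and "tvec" (3), from world to camera coordinates, as OpenCV has them. Camera axes: x right, y down, z forward; pixel columns grow to the right and rows downward; lengths in m; the calibration is good to about 2 mm. A picture is of the moment at which its call begins. There is no depth.
- robot.hand_in(): hands the job in; it is judged then, once.
The state is a dict: "time": time; "q": joint angles; "joint_velocities": joint speeds; "joint_torque": joint torques, N m; "position": TCP position; "tool_rot": TCP orientation; "ft_force": force on the tool from outside, world axes, zero at the start; "moment": the same for the moment, N m; "grip_width": finger opening in m; "grip_force": force on a finger pad.
Only numpy, scipy, OpenCV 4.12 (cv2) and the standard library are available. Lean on these libraries where they do the work, as an engineer would, in place of code of your own. Each camera call takes 0.05 s, during which the arm holds its last target. There are 200 camera calls.

## Working session

There is one attempt and no reset: what is moved stays moved. The work goes in short steps, Python scripts to look and compute and a tool call to move; the robot and the scene stay as the last step left them, time stands still between calls to the robot, and variables do not carry over. Pictures are saved under pics/ and viewed, at most 10 in all, crops included, and the job is handed in when it is done.

Besides the shell and the picture viewer there is one more tool, called by a JSON object that holds its "method" and its "body". play_rows: Moves the arm, as the interface text tells. Shift numbers are shares of 0.03 m and turn numbers shares of 0.1 rad, none past 1 either way. Its arguments: {"type":"object","properties":{"steps":{"type":"array"},"grip_force":{"type":"number"}},"required":["steps"]}

```bash
mkdir -p pics
python3 - <<'E'
from rig import robot
import cv2,pickle
o=robot.get_obs();print({k:o[k] for k in('time','position','tool_rot','grip_width','ft_force')})
d={}
for n in('scene','top'):
    c=robot.camera(n);d[n]=c
    print(n,c['mtx'],c['D'],c['rvec'],c['tvec'])
    cv2.imwrite(f'pics/{n}0.png',cv2.resize(c['image'][:,:,::-1],(800,600),interpolation=cv2.INTER_CUBIC))
pickle.dump(d,open('cams.pkl','wb'))
E
```

```text
{'time': 0.0, 'position': array([0.14507334, 0.60718383, 0.22160396]), 'tool_rot': array([ 1.17113150e-01,  9.93118023e-01, -1.00378156e-03, -3.07015806e-04]), 'grip_width': 0.0871653924534774, 'ft_force': array([-0.52421585,  0.23448801,  0.29600905])}
scene [[382.48260776   0.         254.04449686]
 [  0.         382.48260776 189.99758505]
 [  0.           0.           1.        ]] [-0.10887827  0.          0.          0.          0.        ] [ 0.74063392 -2.67136994  1.03663484] [0.47943954 0.32212493 0.88172801]
top [[479.6359233    0.         261.47820868]
 [  0.         479.6359233  194.53358861]
 [  0.           0.           1.        ]] [-0.1386373  0.         0.         0.         0.       ] [ 2.09603948 -2.15809246  0.17506701] [-0.01777497  0.5576692   1.176078  ]
```

View pics/scene0.png

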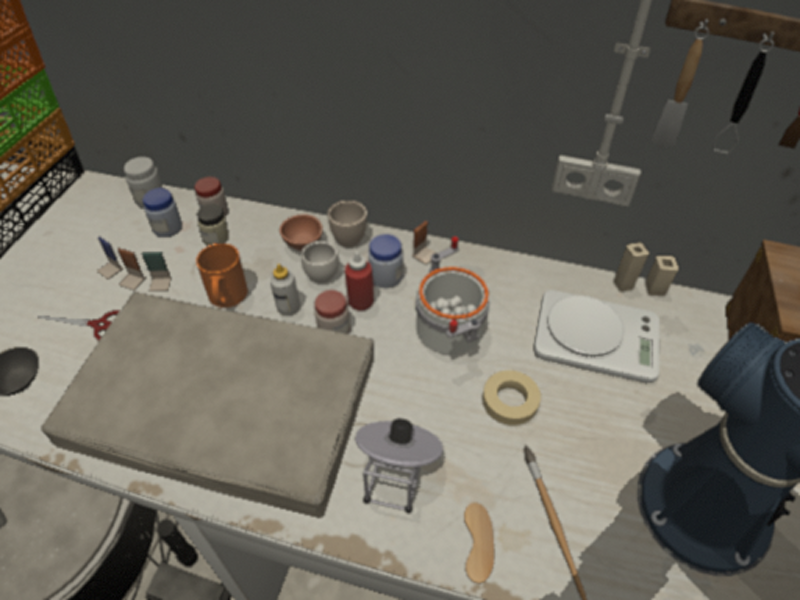

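View pics/top0.png

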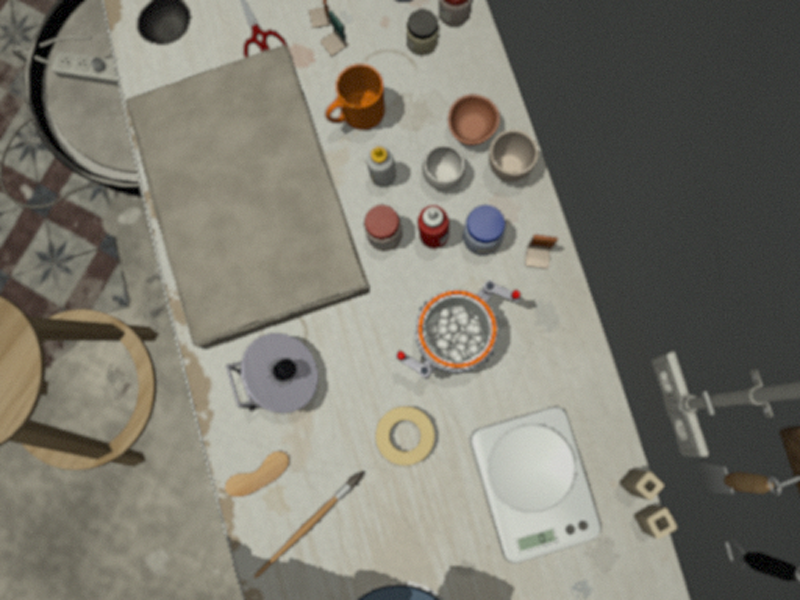

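The scene view shows the jar at (452,305), with the lid on the rack at (400,445). The top view shows the jar mouth at (458,328), the lid knob at (286,369) and red grips at (515,295) and (402,355). Next I'll look at enlarged crops.

```bash
cat > h.py <<'E'
import numpy as np,cv2,pickle
from scipy.spatial.transform import Rotation as R
def proj(c,P):
    return cv2.projectPoints(np.atleast_2d(np.array(P,float)),c['rvec'],c['tvec'],c['mtx'],c['D'])[0][:,0]
def ray(c,uv):
    n=cv2.undistortPoints(np.array([[uv]],float),c['mtx'],c['D'])[0,0]
    M=cv2.Rodrigues(c['rvec'])[0];o=-M.T@np.ravel(c['tvec']);return o,M.T@np.array([*n,1])
def onz(c,uv,z):
    o,d=ray(c,uv);return o+d*(z-o[2])/d[2]
E
python3 - <<'E'
from h import *
d=pickle.load(open('cams.pkl','rb'));t,s=d['top'],d['scene']
k=512/800
f=lambda u,v:((u+.5)*k-.5,(v+.5)*k-.5)
for n,u,z in(('mouth',(458,329),.105),('gripA?',(517,295),.128),('gripB?',(401,355),.128),('knob',(286,369),.11),('blue',(486,223),.09),('bottle',(433,215),.135),('redj',(382,222),.084),('tile',(544,240),.076),('rackfrontfeet',(235,370),0)):
    print(n,onz(t,f(*u),z).round(4))
print(-cv2.Rodrigues(t['rvec'])[0].T@t['tvec'].ravel(),-cv2.Rodrigues(s['rvec'])[0].T@s['tvec'].ravel())
a=t['image'][175:245,245:345];b=t['image'][205:275,140:240]
c=s['image'][145:230,255:330];e=s['image'][260:330,220:295]
z=lambda x:cv2.resize(x[:70,:75] if x is c or x is e else x[:70,:100],(400,280),interpolation=cv2.INTER_CUBIC)
za=cv2.resize(a,(400,280),interpolation=2);zb=cv2.resize(b,(400,280),interpolation=2)
zc=cv2.resize(s['image'][150:220,250:350],(400,280),interpolation=2);ze=cv2.resize(s['image'][260:330,210:310],(400,280),interpolation=2)
cv2.imwrite('pics/crop.png',np.vstack([np.hstack([za,zb]),np.hstack([zc,ze])])[:,:,::-1])
E
```

```text
mouth [ 0.5058 -0.1093  0.105 ]
gripA? [ 0.5523 -0.2004  0.128 ]
gripB? [ 0.4656 -0.0205  0.128 ]
knob [0.4508 0.1571 0.11  ]
blue [ 0.6786 -0.1622  0.09  ]
bottle [ 0.681 -0.076  0.135]
redj [0.6871 0.0054 0.084 ]
tile [ 0.6514 -0.2569  0.076 ]
rackfrontfeet [0.4613 0.2635 0.    ]
[ 0.34642473 -0.04133088  1.25409411] [0.23855521 0.55443465 0.86415546]
```

View pics/crop.png

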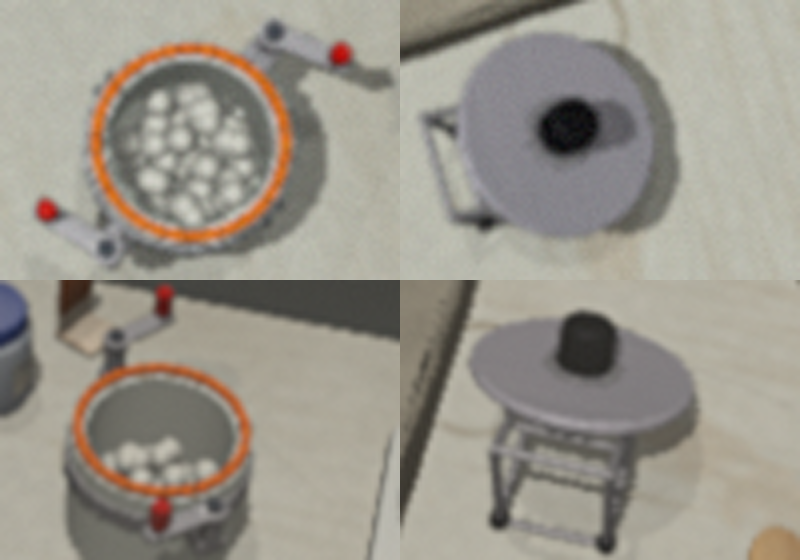

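The crops give readable extremes for the flange, knob, seal ring, grips and pivots. I'll fit the poses from these.

```bash
cat > fit.py <<'E'
from h import *
from scipy.optimize import least_squares as LS
d=pickle.load(open('cams.pkl','rb'));t,s=d['top'],d['scene']
px=lambda o,X:np.array([o[0]+(X[0]+.5)/4-.5,o[1]+(X[1]+.5)/4-.5])
a=np.linspace(0,2*np.pi,181)
ext=lambda q:np.array([q[:,0].min(),q[:,0].max(),q[:,1].min(),q[:,1].max()])
circ=lambda r,z:np.c_[r*np.cos(a),r*np.sin(a),0*a+z]
def E(o,l,r,tp,b):
    p=px(o,(l,tp));q=px(o,(r,b));return np.array([p[0],q[0],p[1],q[1]])
# lid
def pose(p): return R.from_euler('ZY',[p[3],np.radians(p[4] if len(p)>4 else 35)])
fl=np.r_[circ(.066,0),circ(.066,.006)];kn=circ(.0165,.036);knb=np.r_[kn,circ(.0165,.008)]
def res(p):
    M=pose(p);W=lambda P:M.apply(P)+p[:3]
    r=[]
    r+=[ext(proj(t,W(fl)))-E((140,205),62,253,33,237)]
    r+=[ext(proj(s,W(fl)))-E((210,260),70,295,36,152)]
    r+=[ext(proj(t,W(knb)))-E((140,205),139,199,98,156)]
    r+=[ext(proj(s,W(knb)))-E((210,260),157,217,31,96)]
    return np.concatenate(r)
f=LS(res,[.45,.17,.07,-1.5],loss='soft_l1');print('lid',f.x,f.fun.round(1))
g=LS(res,[.45,.17,.07,-1.5,35],loss='soft_l1');print('lid free',g.x)
def rj(p):
    C=circ(p[2],.105)+[p[0],p[1],0]
    return np.r_[ext(proj(t,C))-E((245,175),91,293,43,242),ext(proj(s,C))-E((250,150),74,251,83,216)]
f=LS(rj,[.506,-.11,.06]);print('jar',f.x,f.fun.round(1))
def tri(u,v):
    return LS(lambda P:np.r_[proj(t,P)[0]-px((245,175),u),proj(s,P)[0]-px((250,150),v)],[.5,-.1,.1]).x
P={}
for n,u,v in(('gA',(340,54),(164,20)),('gB',(46,210),(161,236)),('pA',(274,31),(117,57)),('pB',(108,247),(213,227))):
    P[n]=tri(u,v);print(n,P[n].round(4))
for k in'AB':
    e=P['g'+k]-P['p'+k];print(k,np.hypot(*e[:2]),np.arctan2(e[1],e[0]))
print('mid',(P['pA']+P['pB'])/2,np.hypot(*(P['pA']-P['pB'])[:2]),np.arctan2(*(P['pA']-P['pB'])[1::-1]))
print('tool',R.from_quat([ 1.17113150e-01,  9.93118023e-01, -1.00378156e-03, -3.07015806e-04]).as_matrix().round(4))
E
python3 fit.py
```

```text
lid [ 0.45018117  0.17597646  0.06215344 -1.23072949] [-1.6  0.8 -0.6  0.   0.1  0.5  0.3  0.6 -0.6  1.2 -1.5 -0.  -0.1  0.6
 -0.8  0.4]
lid free [ 0.45041724  0.17618205  0.06197208 -1.28346937 36.64122834]
jar [ 0.50715565 -0.10737693  0.06083641] [-0.4 -0.6 -0.2 -0.2  0.2  0.8 -0.4 -0.8]
gA [ 0.5547 -0.1981  0.1254]
gB [ 0.4661 -0.0195  0.1244]
pA [ 0.5725 -0.1607  0.1107]
pB [ 0.4449 -0.0556  0.1091]
A 0.041354062091052954 -2.0142376816589933
B 0.041802243015029196 1.0391669694027446
mid [ 0.50868207 -0.10816341  0.1099307 ] 0.16530072111761773 -0.6895405504612762
tool [[-9.726e-01  2.326e-01 -8.000e-04]
 [ 2.326e-01  9.726e-01 -1.900e-03]
 [ 4.000e-04 -2.100e-03 -1.000e+00]]
```

{"method": "play_rows", "body": {"steps": [0.4,0,0,0,1,0.4,0,0,0,1,0.4,0,0,0,1,0.4,0,0,0,1,0.4,0,0,0,1,0.4,0,0,0,1,0.4,0,0,0,1,0.4,0,0,0,1,0.4,0,0,0,1,0.4,0,0,0,1], "grip_force": 12}}

```text
time: 1.1
position: [0.1452, 0.6074, 0.2219]
tool_rot: [0.581, 0.814, -0.001, 0.0]
ft_force: [0.4, -1.5, -0.5]
grip_width: 0.0605
grip_force: 0.0
```

{"method": "play_rows", "body": {"steps": [0.4,-0.9,0.25,0,0,0.4,-0.9,0.25,0,0,0.4,-0.9,0.25,0,0,0.4,-0.9,0.25,0,0,0.4,-0.9,0.25,0,0,0.4,-0.9,0.25,0,0,0.4,-0.9,0.25,0,0,0.4,-0.9,0.25,0,0,0.4,-0.9,0.25,0,0,0.4,-0.9,0.25,0,0]}}

```text
time: 2.1
position: [0.3055, 0.3765, 0.2223]
tool_rot: [0.579, 0.815, -0.0, -0.0]
ft_force: [0.7, 0.5, 0.7]
grip_width: 0.0612
grip_force: 0.0
```

{"method": "play_rows", "body": {"steps": [0.4,-0.9,0.25,0,0,0.4,-0.9,0.25,0,0,0.4,-0.9,0.25,0,0,0.4,-0.9,0.25,0.1,0,0.4,-0.9,0.25,0.2,0,0.4,-0.9,0.25,0.4,0,0.4,-0.9,0.25,0.4,0,0.4,-0.9,0.25,0.4,0,0.4,-0.9,0.25,0.4,0,0.4,0,0,0,0]}}

```text
time: 3.1
position: [0.4504, 0.1682, 0.1641]
tool_rot: [0.58, 0.814, -0.001, -0.0]
ft_force: [0.1, -0.0, -0.5]
grip_width: 0.0612
grip_force: 0.0
```

```bash
cat >> h.py <<'E'
def st(o):
    M=R.from_quat(o['tool_rot']).as_matrix();p=np.array(o['position'])
    print('t',round(o['time'],2),'p',p.round(4),'yawx',round(np.arctan2(M[1,0],M[0,0]),3),'f',np.round(o['ft_force'],1),'m',np.round(o['moment'],2),'w',round(o['grip_width'],4),'gf',round(o['grip_force'],1))
    return M,p
def goto(o,T):
    M,p=st(o);print('units',(M.T@(np.array(T)-p)/.03).round(2))
E
python3 - <<'E'
from h import *
from rig import robot
o=robot.get_obs();goto(o,[.4557,.1589,.0685]);print(o['q'].round(2))
c=robot.camera('wrist');pickle.dump(c,open('w1.pkl','wb'))
cv2.imwrite('pics/w1.png',cv2.resize(c['image'][:,:,::-1],(800,600),interpolation=2))
M=R.from_euler('ZY',[-1.25,np.radians(35)]);print(proj(c,M.apply([[0,0,.036],[0,0,.006],[.066,0,.006],[0,.066,.006]])+[.4502,.176,.062])*800/512)
E
```

```text
t 3.1 p [0.4504 0.1682 0.1641] yawx 1.903 f [ 0.1 -0.  -0.5] m [-0.06  0.03  0.01] w 0.0612 gf 0.0
units [-0.35  0.07  3.19]
[ 0.12  0.43  1.85 -0.    0.87 -0.21]
[[410.20604538 336.86208202]
 [410.4194855  291.16663617]
 [409.13589496 359.97985339]
 [533.68275273 292.5141768 ]]
```

View pics/w1.png

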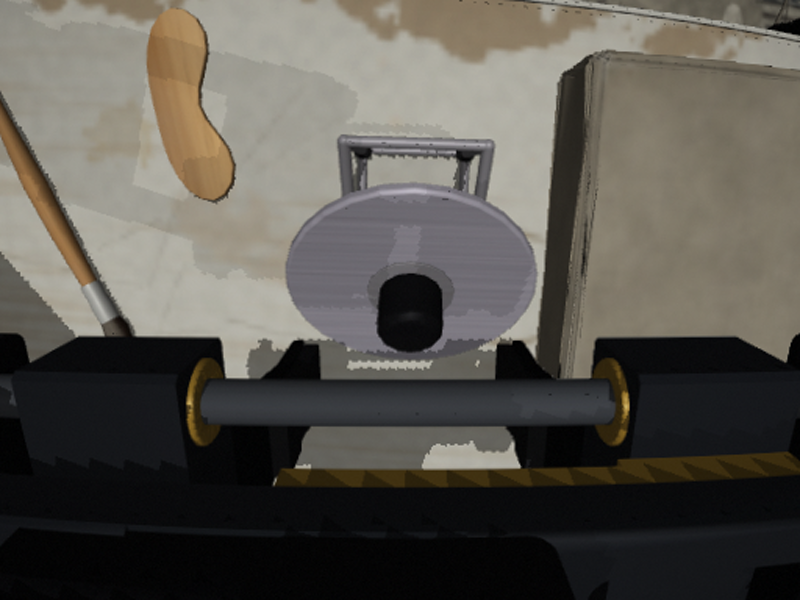

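The wrist view shows the lid knob at (410,332), lined up with the tool and within about 2 mm of prediction. I'll descend and grip.

{"method": "play_rows", "body": {"steps": [0.2,-0.3,0.05,0,0,0.2,0,0,0.4,0,0.2,0,0,0.6,0,0.2,0,0,0.6,0,0.2,0,0,0.5,0,0.2,0,0,0.4,0,0.2,0,0,0.3,0,0.2,0,0,0.2,0,0.2,0,0,0.12,0,0.2,0,0,0,0]}}

```text
time: 4.15
position: [0.4534, 0.1626, 0.0719]
tool_rot: [0.579, 0.815, -0.0, -0.0]
ft_force: [0.0, -0.5, -0.4]
grip_width: 0.052
grip_force: 0.0
```

{"method": "play_rows", "body": {"steps": [-1,0,0,0,0,-1,0,0,0,0,-1,0,0,0,0,-1,0,0,0,0,-1,0,0,0,0,-1,0,0,0,0,-1,0,0,0,0,-1,0,0,0,0,-1,0,0,0,0,-1,0,0,0,0]}}

```text
time: 5.15
position: [0.4536, 0.1625, 0.0722]
tool_rot: [0.579, 0.815, 0.0, 0.0]
ft_force: [-1.0, -1.2, 5.4]
grip_width: 0.0322
grip_force: 12.0
```

{"method": "play_rows", "body": {"steps": [-1,-0.11,0,-0.16,0,-1,-0.11,0,-0.16,0,-1,-0.11,0,-0.16,0,-1,-0.11,0,-0.16,0,-1,-0.11,0,-0.16,0,-1,-0.11,0,-0.16,0,-1,-0.11,0,-0.3,0,-1,0,0,-0.5,0,-1,0,0,-0.5,0,-1,0,0,-0.5,0]}}

```text
time: 6.15
position: [0.4609, 0.1405, 0.1558]
tool_rot: [0.579, 0.815, -0.0, -0.0]
ft_force: [-0.3, 0.0, -2.4]
grip_width: 0.0329
grip_force: 12.0
```

Run:
```python
from h import *
from rig import robot
o=robot.get_obs();goto(o,[.508,-.108,.17])
c=robot.camera('scene')['image'][230:340,190:310];w=robot.camera('wrist')['image']
cv2.imwrite('pics/l1.png',np.hstack([cv2.resize(c,(400,367),interpolation=2),cv2.resize(w,(400,367),interpolation=3)])[:,:,::-1])
```

```text
t 6.15 p [0.4609 0.1405 0.1558] yawx 1.907 f [-0.3  0.  -2.4] m [-0.11 -0.01  0.03] w 0.0329 gf 12.0
units [-8.34 -1.25 -0.47]
```

View pics/l1.png

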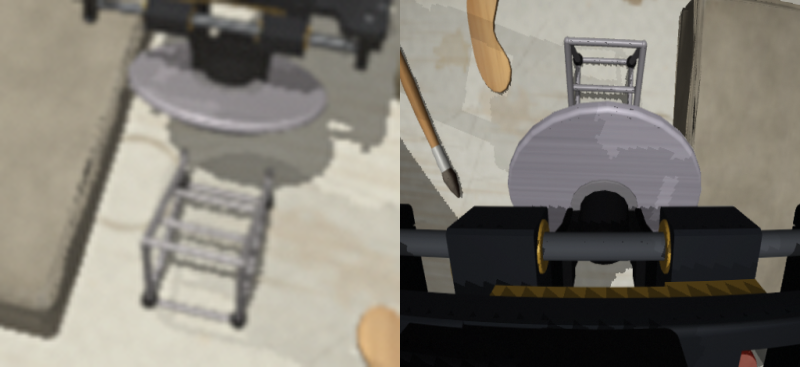

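The lid is lifted clear of the rack. I'll estimate how much it still tilts.

```bash
cat > tilt.py <<'E'
from h import *
from scipy.optimize import least_squares as LS
a=np.linspace(0,2*np.pi,181);cc=lambda r,z:np.c_[r*np.cos(a),r*np.sin(a),0*a+z]
fl=np.r_[cc(.066,0),cc(.066,.006)]
def fit(w,s,p,az,ow,os_,x0=(.0,0,-.015,25)):
    # ow=(l,r,top) wrist px ; os_=(l,r,bottom) scene px ; lid origin rel TCP along lean azimuth, lateral, z
    B=R.from_euler('Z',az)
    def r(q):
        P=R.from_euler('ZY',[az,np.radians(q[3])]).apply(fl)+p+B.apply([q[0],q[1],q[2]])
        u=proj(w,P);v=proj(s,P)
        # knob-in-fingers: axis passes near grasp point (weak)
        ax=np.array([np.sin(np.radians(q[3])),np.cos(np.radians(q[3]))]);d=np.array([-q[0],.019-q[2]])
        k=d@ax
        return np.r_[u[:,0].min()-ow[0],u[:,0].max()-ow[1],u[:,1].min()-ow[2],v[:,0].min()-os_[0],v[:,0].max()-os_[1],v[:,1].max()-os_[2],(k-.030)/.004]
    f=LS(r,x0);return f.x,f.fun.round(1)
E
python3 - <<'E'
from tilt import *
from rig import robot
o=robot.get_obs();M,p=st(o)
w=robot.camera('wrist');s=pickle.load(open('cams.pkl','rb'))['scene']
k=512/400;
for x0 in(5,35):print(fit(w,s,p,np.arctan2(-M[1,0],-M[0,0]),(108*k,300*k,103*384/367),(190+128*.3,190+327*.3,230+132*.3),(-.01,0,-.015,x0)))
E
```

```text
t 6.25 p [0.4626 0.1407 0.1568] yawx 1.907 f [ 0.4 -0.3 -3. ] m [-0.08 -0.01 -0.  ] w 0.0327 gf 12.0
(array([-1.01641095e-02,  1.11819290e-03, -9.46418225e-03,  2.96575618e+01]), array([-0.1, -0. ,  0. , -0.4, -0.1,  0.1, -0.1]))
(array([-1.01641086e-02,  1.11819291e-03, -9.46418179e-03,  2.96575604e+01]), array([-0.1, -0. ,  0. , -0.4, -0.1,  0.1, -0.1]))
```

{"method": "play_rows", "body": {"steps": [-1,-0.4,-0.2,0,0,-1,-0.5,-0.25,0,0,-1,-0.6,-0.3,0,0,-1,-0.6,-0.3,0.2,0,-1,-0.5,-0.25,0.5,0,-1,-0.4,-0.2,0.7,0,-1,-0.2,0,0.8,0,-1,0,0,0.7,0,-1,0,0,0.4,0,-1,0,0,0.2,0]}}

```text
time: 7.3
position: [0.4487, 0.0345, 0.048]
tool_rot: [0.579, 0.815, -0.001, -0.002]
ft_force: [0.2, -0.3, -2.5]
grip_width: 0.0325
grip_force: 12.0
```

{"method": "play_rows", "body": {"steps": [-1,0,0,0,0,-1,0,0,0,0,-1,0,0,0,0,-1,0,0,0,0,-1,0,0,0,0,-1,0,0,0,0,-1,0,0,0,0,-1,0,0,0,0,-1,0,0,0,0,-1,0,0,0,0], "grip_force": 5}}

```text
time: 8.3
position: [0.4502, 0.0353, 0.0497]
tool_rot: [0.579, 0.815, -0.0, -0.0]
ft_force: [-0.5, -0.6, -2.3]
grip_width: 0.0327
grip_force: 5.0
```

```bash
cat >> h.py <<'E'
def look(robot,name,x0,x1,y0,y1):
    s=robot.camera('scene')['image'][y0:y1,x0:x1];w=robot.camera('wrist')['image']
    cv2.imwrite(name,np.hstack([cv2.resize(s,(400,367),interpolation=2),cv2.resize(w,(400,367),interpolation=3)])[:,:,::-1])
E
python3 - <<'E'
from h import *
from rig import robot
o=robot.get_obs();M,p=st(o)
s=pickle.load(open('cams.pkl','rb'))['scene'];u=proj(s,p)[0].astype(int);print(u)
x,y=u[0]-60,u[1]-45;print(x,y);look(robot,'pics/l2.png',x,x+120,y,y+110)
E
```

```text
t 8.3 p [0.4502 0.0353 0.0497] yawx 1.907 f [-0.5 -0.6 -2.3] m [-0.16  0.06  0.01] w 0.0327 gf 5.0
[283 243]
223 198
```

View pics/l2.png

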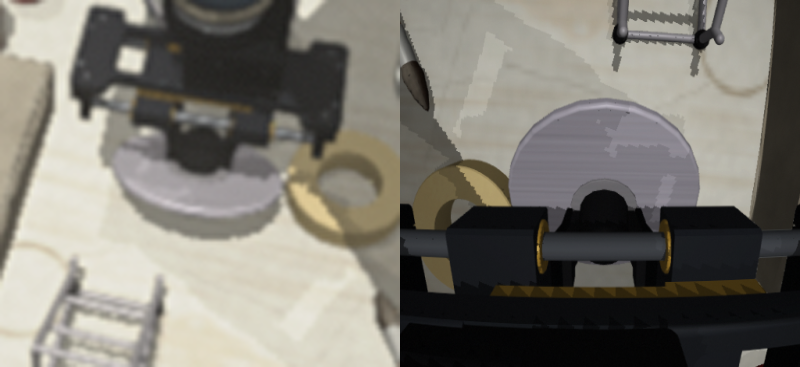

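The lid is still tilted at 5 N grip, so I'll level it by setting its plug gently on the clear desk, dragging back while lowering.

{"method": "play_rows", "body": {"steps": [-1,0,0.25,0,0,-1,0,0.25,0.1,0,-1,0,0,0.1,0,-1,0.05,0,0.1,0,-1,0.1,0,0.1,0,-1,0.1,0,0.1,0,-1,0.1,0,0.1,0,-1,0.1,0,0.1,0,-1,0.1,0,0.05,0,-1,0,0,0,0]}}

```text
time: 9.4
position: [0.4586, 0.056, 0.0269]
tool_rot: [0.579, 0.816, -0.0, -0.0]
ft_force: [0.3, 0.6, -1.7]
grip_width: 0.0329
grip_force: 5.0
```

Run:
```python
from h import *
from rig import robot
o=robot.get_obs();M,p=st(o)
```

```text
t 9.4 p [0.4586 0.056  0.0269] yawx 1.907 f [ 0.3  0.6 -1.7] m [-0.07  0.07  0.06] w 0.0329 gf 5.0
```

{"method": "play_rows", "body": {"steps": [-1,0.05,0,0.05,0,-1,0.05,0,0.05,0,-1,0,0,0.05,0,-1,0,0,0.03,0,-1,0,0,0,0,-1,0,0,0,0,-1,0,0,0,0,-1,0,0,0,0,-1,0,0,0,0,-1,0,0,0,0]}}

```text
time: 10.4
position: [0.4581, 0.0586, 0.0223]
tool_rot: [0.579, 0.815, 0.0, 0.0]
ft_force: [-1.0, 0.4, 6.9]
grip_width: 0.0325
grip_force: 5.0
```

Run:
```python
from h import *
from rig import robot
o=robot.get_obs();M,p=st(o)
s=pickle.load(open('cams.pkl','rb'))['scene'];u=proj(s,p)[0].astype(int)
x,y=u[0]-60,u[1]-45;print(x,y);look(robot,'pics/l3.png',x,x+120,y,y+110)
```

```text
t 10.4 p [0.4581 0.0586 0.0223] yawx 1.907 f [-1.   0.4  6.9] m [0.05 0.1  0.01] w 0.0325 gf 5.0
215 209
```

View pics/l3.png

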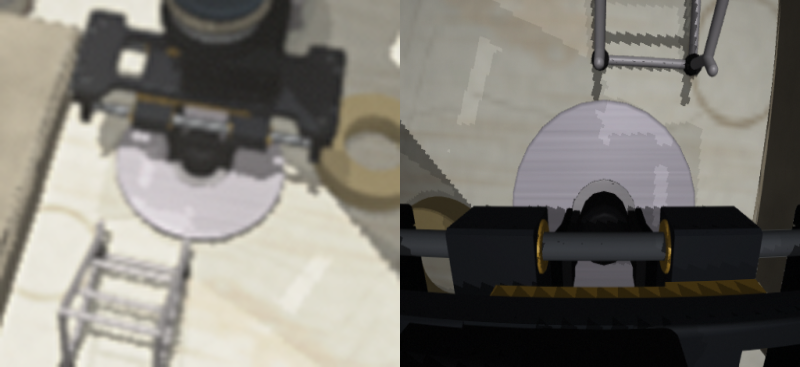

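The lid now looks level on the desk. I'll measure the offset between lid and tool before regripping.

Run:
```python
from tilt import *
from rig import robot
o=robot.get_obs();M,p=st(o)
w=robot.camera('wrist');s=pickle.load(open('cams.pkl','rb'))['scene']
k=512/400;az=np.arctan2(-M[1,0],-M[0,0])
print(fit(w,s,p,az,(113*k,294*k,99*384/367),(215+116*.3,215+283*.3,209+241*.3),(-.01,0,-.015,10)))
# level disc flat on desk: fit only xy
fl2=fl+[0,0,.012]
def r(q):
    u=proj(w,R.from_euler('Z',az).apply(fl2+[q[0],q[1],0])+[p[0],p[1],0]);return [u[:,0].min()-113*k,u[:,0].max()-294*k,u[:,1].min()-99*384/367]
f=LS(r,[0,0]);print(f.x,f.fun)
```

```text
t 10.5 p [0.4582 0.0586 0.0223] yawx 1.907 f [-0.6  0.   5.2] m [ 0.03  0.14 -0.06] w 0.0328 gf 5.0
(array([-3.73654128e-03,  7.22630403e-04, -1.45273786e-02,  9.91625677e-01]), array([-0.2,  0.2,  0.1, -0.2,  0.5,  0.1,  0.9]))
[-0.00340589  0.00070051] [-2.67795986  2.67781662  0.45775282]
```

{"method": "play_rows", "body": {"steps": [-0.1,0,0,0,0,-0.1,0,0,0,0,-0.1,0,0,0,0,-0.1,0.12,0,0,0,-0.1,0,0,0,0,-1,0,0,0,0,-1,0,0,0,0,-1,0,0,0,0,-1,0,0,0,0,-1,0,0,0,0], "grip_force": 30}}

```text
time: 11.55
position: [0.4568, 0.062, 0.0218]
tool_rot: [0.579, 0.815, 0.0, -0.0]
ft_force: [-0.8, 1.1, -1.0]
grip_width: 0.0324
grip_force: 30.0
```

{"method": "play_rows", "body": {"steps": [-1,0,0,-0.2,0,-1,0,0,-0.4,0,-1,0,0,-0.6,0,-1,0,0,-0.6,0,-1,0,0,-0.7,0,-1,0,0,-0.7,0,-1,0,0,-0.7,0,-1,0,0,-0.6,0,-1,0,0,-0.4,0,-1,0,0,-0.2,0]}}

```text
time: 12.55
position: [0.4567, 0.0619, 0.1761]
tool_rot: [0.579, 0.815, 0.0, 0.001]
ft_force: [-0.1, -0.5, -2.3]
grip_width: 0.0319
grip_force: 30.0
```

{"method": "play_rows", "body": {"steps": [-1,-0.2,0,0,0,-1,-0.5,-0.03,0,0,-1,-0.7,-0.03,0,0,-1,-0.7,-0.04,0,0,-1,-0.8,-0.04,0,0,-1,-0.8,-0.04,0,0,-1,-0.8,-0.04,0,0,-1,-0.7,-0.04,0,0,-1,-0.5,0,0,0,-1,-0.2,0,0,0]}}

```text
time: 13.55
position: [0.508, -0.1092, 0.1741]
tool_rot: [0.58, 0.815, -0.0, -0.0]
ft_force: [0.3, 0.3, -3.2]
grip_width: 0.0321
grip_force: 30.0
```

Run:
```python
from h import *
from rig import robot
o=robot.get_obs();goto(o,[.508,-.108,.14])
s=pickle.load(open('cams.pkl','rb'))['scene'];u=proj(s,o['position'])[0].astype(int)
x,y=u[0]-60,u[1]-45;print(x,y);look(robot,'pics/l4.png',x,x+120,y,y+110)
```

```text
t 13.55 p [ 0.508  -0.1092  0.1741] yawx 1.905 f [ 0.3  0.3 -3.2] m [-0.1   0.03  0.05] w 0.0321 gf 30.0
units [0.04 0.01 1.14]
232 122
```

View pics/l4.png

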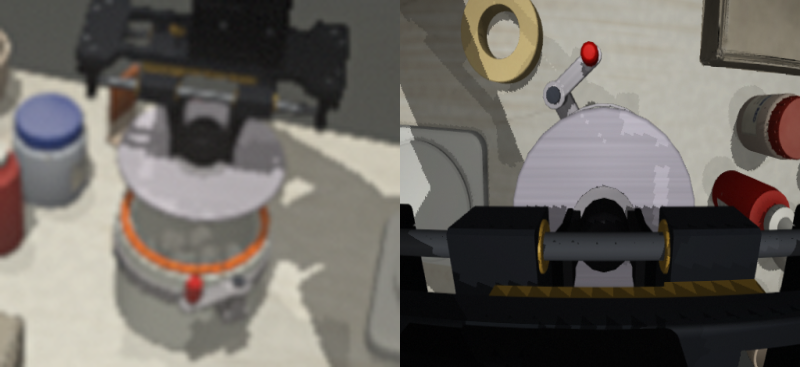

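The lid is level over the jar. In the wrist view the clip B pivot is at (153,95) and its grip at (190,53). I'll cross-check the jar position with these.

Run:
```python
from tilt import *
from rig import robot
w=robot.camera('wrist')
f=lambda u,v:(u*1.28,v*384/367)
print('pB',onz(w,f(153,95),.1125),'gB',onz(w,f(190,53),.1275))
o=robot.get_obs();p=o['position'];k=1.28;M=R.from_quat(o['tool_rot']).as_matrix();az=np.arctan2(-M[1,0],-M[0,0])
fl2=fl+[0,0,p[2]-.0223+.012]
def r(q):
    u=proj(w,R.from_euler('Z',az).apply(fl2)+[q[0],q[1],0]);return [u[:,0].min()-114*k,u[:,0].max()-295*k,u[:,1].min()-104*384/367]
g=LS(r,[.5,-.1]);print('lid',g.x,g.fun,p)
```

```text
pB [ 0.44268955 -0.05287848  0.1125    ] gB [ 0.46561111 -0.0174745   0.1275    ]
lid [ 0.50870274 -0.10689164] [-2.28087617  2.28009147  0.40570398] [ 0.5071633  -0.10732419  0.17436302]
```

{"method": "play_rows", "body": {"steps": [-1,0,0,0.3,0,-1,0,0,0.4,0,-1,0,0,0.4,0,-1,0,0,0.2,0,-1,0,0,0.1,0,-1,0,0,0.1,0,-1,0,0,0.1,0,-1,0,0,0.1,0,-1,0,0,0.1,0,-1,0,0,0,0]}}

```text
time: 14.7
position: [0.5075, -0.1076, 0.1206]
tool_rot: [0.579, 0.815, -0.0, -0.0]
ft_force: [-0.2, -0.2, -2.2]
grip_width: 0.032
grip_force: 30.0
```

{"method": "play_rows", "body": {"steps": [-1,0,0,0.05,0,-1,0,0,0.05,0,-1,0,0,0.05,0,-1,0,0,0,0,-1,0,0,0,0,-1,0,0,0,0,-1,0,0,0,0,-1,0,0,0,0,-1,0,0,0,0,-1,0,0,0,0]}}

```text
time: 15.7
position: [0.5078, -0.1077, 0.1164]
tool_rot: [0.579, 0.815, 0.0, 0.0]
ft_force: [0.3, -0.2, -2.3]
grip_width: 0.0321
grip_force: 30.0
```

Run:
```python
from h import *
from rig import robot
st(robot.get_obs());w=robot.camera('wrist');st(robot.get_obs())
```

```text
t 15.7 p [ 0.5078 -0.1077  0.1164] yawx 1.907 f [ 0.3 -0.2 -2.3] m [ 0.02  0.05 -0.05] w 0.0321 gf 30.0
t 15.75 p [ 0.5078 -0.1077  0.1164] yawx 1.907 f [ 0.9  0.8 -3.2] m [-0.07  0.   -0.  ] w 0.0322 gf 30.0
```

{"method": "play_rows", "body": {"steps": [-1,0,0,0.05,0,-1,0,0,0.04,0,-1,0,0,0.04,0,-1,0,0,0.04,0,-1,0,0,0.03,0,-1,0,0,0.03,0,-1,0,0,0,0,-1,0,0,0,0,-1,0,0,0,0,-1,0,0,0,0], "grip_force": 45}}

```text
time: 16.75
position: [0.5079, -0.1078, 0.1107]
tool_rot: [0.579, 0.815, 0.0, 0.0]
ft_force: [-1.4, 1.9, 6.7]
grip_width: 0.0318
grip_force: 45.0
```

Run:
```python
from h import *
from rig import robot
st(robot.get_obs())
```

```text
t 16.75 p [ 0.5079 -0.1078  0.1107] yawx 1.907 f [-1.4  1.9  6.7] m [ 0.03  0.32 -0.02] w 0.0318 gf 45.0
```

{"method": "play_rows", "body": {"steps": [-1,0,0,0.03,0,-1,0,0,0.03,0,-1,0,0,0.03,0,-1,0,0,0.02,0,-1,0,0,0,0,-1,0,0,0,0,-1,0,0,0,0,-1,0,0,0,0,-1,0,0,0,0,-1,0,0,0,0]}}

```text
time: 17.75
position: [0.508, -0.1078, 0.1097]
tool_rot: [0.579, 0.816, 0.0, 0.001]
ft_force: [-5.3, 2.6, 24.0]
grip_width: 0.0316
grip_force: 45.0
```

Run:
```python
from h import *
from rig import robot
st(robot.get_obs())
```

```text
t 17.75 p [ 0.508  -0.1078  0.1097] yawx 1.907 f [-5.3  2.6 24. ] m [ 0.21  1.11 -0.03] w 0.0316 gf 45.0
```

{"method": "play_rows", "body": {"steps": [0.2,0,0,-0.1,0,0.2,0,0,0,0,0.2,0,0,-0.2,0,0.2,0,0,-0.4,0,0.2,0,0,-0.5,0,0.2,0,0,-0.4,0,-1,0,0,-0.1,0,-1,0,0,0,0,-1,0,0,0,0,-1,0,0,0,0]}}

```text
time: 18.75
position: [0.5073, -0.1075, 0.1566]
tool_rot: [0.579, 0.815, -0.0, -0.001]
ft_force: [-0.1, -1.2, 0.0]
grip_width: 0.028
grip_force: 0.0
```

Run:
```python
from tilt import *
from rig import robot
o=robot.get_obs();st(o)
look(robot,'pics/l5.png',255,355,150,242)
```

```text
t 18.75 p [ 0.5073 -0.1075  0.1566] yawx 1.907 f [-0.1 -1.2  0. ] m [-0.1   0.04  0.04] w 0.028 gf 0.0
```

View pics/l5.png

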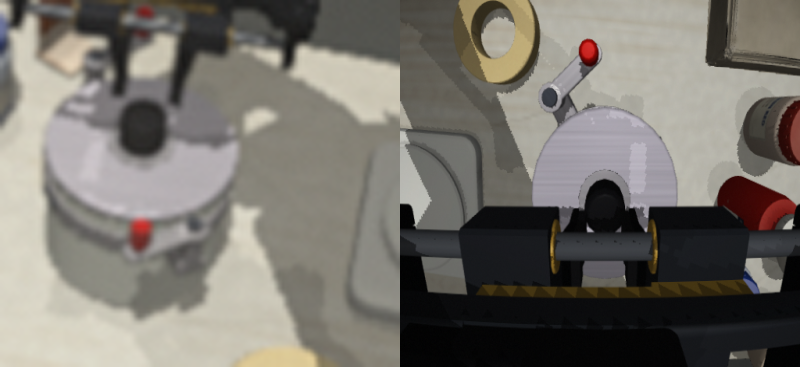

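The lid is seated with no orange seal showing. I'll press on the knob top with shut fingers to make sure it is home all round.

{"method": "play_rows", "body": {"steps": [-1,0,0,0,0,-1,0,0,0,0,-1,0,0,0.2,0,-1,0,0,0.2,0,-1,0,0,0.15,0,-1,0,0,0.1,0,-1,0,0,0.05,0,-1,0,0,0.05,0,-1,0,0,0.05,0,-1,0,0,0,0]}}

```text
time: 19.85
position: [0.5074, -0.1076, 0.1363]
tool_rot: [0.579, 0.816, -0.0, 0.0]
ft_force: [-6.7, 1.4, 23.8]
grip_width: 0.0004
grip_force: 12.1
```

Run:
```python
from h import *
from rig import robot
st(robot.get_obs())
```

```text
t 19.85 p [ 0.5074 -0.1076  0.1363] yawx 1.907 f [-6.7  1.4 23.8] m [0.32 1.17 0.02] w 0.0004 gf 12.1
```

{"method": "play_rows", "body": {"steps": [-1,0,0,0.04,0,-1,0,0,0.04,0,-1,0,0,0.04,0,-1,0,0,0,0,-1,0,0,0,0,-1,0,0,-0.1,0,-1,0,0,-0.2,0,-1,0,0,-0.4,0,-1,0,0,-0.4,0,-1,0,0,-0.4,0]}}

```text
time: 20.85
position: [0.5079, -0.1078, 0.1752]
tool_rot: [0.579, 0.815, -0.0, -0.0]
ft_force: [1.1, -0.6, -0.1]
grip_width: 0.0005
grip_force: 0.0
```

Run:
```python
from tilt import *
from rig import robot
o=robot.get_obs();M,p=st(o);print(o['q'].round(2))
# clip geometry in tool frame
J=np.array([.5078,-.1077]);ph=-.6895
w=robot.camera('wrist')
for n,s,a0 in(('A',1,-2.014),('B',-1,1.039)):
    pv=J+s*.083*np.array([np.cos(ph),np.sin(ph)])
    g=pv+.041*np.array([np.cos(a0),np.sin(a0)])
    ad=ph+(np.pi if s>0 else 0);end=pv+.041*np.array([np.cos(ad),np.sin(ad)])
    print(n,'pivot',pv.round(4),'grip',g.round(4),'end',end.round(4),'proj grip',proj(w,[*g,.1275])*800/512)
    for P in(pv,g,end):print('  tool xy mm',(M.T@(np.r_[P,p[2]]-p)*1000).round(1))
```

```text
t 20.85 p [ 0.5079 -0.1078  0.1752] yawx 1.907 f [ 1.1 -0.6 -0.1] m [-0.04 -0.04 -0.02] w 0.0005 gf 0.0
[-0.42  0.45  1.75  0.    0.94 -0.76]
A pivot [ 0.5718 -0.1605] grip [ 0.5543 -0.1975] end [ 0.5402 -0.1344] proj grip [[434.34001294 518.14693137]]
  tool xy mm [-70.9  43.   -0. ]
  tool xy mm [-100.    14.2   -0. ]
  tool xy mm [-35.8  21.7  -0. ]
B pivot [ 0.4438 -0.0549] grip [ 0.4646 -0.0196] end [ 0.4754 -0.081 ] proj grip [[375.16943005  91.84568945]]
  tool xy mm [ 71.  -43.1   0. ]
  tool xy mm [ 97.6 -11.8   0. ]
  tool xy mm [ 36.  -21.9   0. ]
```

{"method": "play_rows", "body": {"steps": [-0.1,-0.4,0.05,0,0,-0.1,-0.6,0.1,0,0,-0.1,-0.8,0.1,0,0,-0.1,-0.8,0.1,0,0,-0.1,-0.5,0.1,0.1,0,-0.1,-0.23,0.02,0.4,0,-0.1,0,0,0.5,0,-0.1,0,0,0.5,0,-0.1,0,0,0.3,0,-0.1,0,0,0.07,0], "grip_force": 15}}

```text
time: 21.9
position: [0.5526, -0.1963, 0.1164]
tool_rot: [0.579, 0.815, -0.0, -0.002]
ft_force: [-0.1, 0.5, 0.1]
grip_width: 0.039
grip_force: 0.0
```

{"method": "play_rows", "body": {"steps": [-1,0,0,0,0,-1,0,0,0,0,-1,0,0,0,0,-1,0,0,0,0,-1,0,0,0,0,-1,0,0,0,0,-1,0,0,0,0,-1,0,0,0,0,-1,0,0,0,0,-1,0,0,0,0]}}

```text
time: 22.9
position: [0.5539, -0.1979, 0.119]
tool_rot: [0.579, 0.815, -0.0, 0.0]
ft_force: [-2.9, -2.8, 5.5]
grip_width: 0.013
grip_force: 15.0
```

{"method": "play_rows", "body": {"steps": [-1,0.24,-0.19,-0.03,0,-1,0.28,-0.13,0,0,-1,0.3,-0.07,0,0,-1,0.31,0,0,0,-1,0.3,0.07,0,0,-1,0.28,0.14,0,0,-1,0.24,0.2,0,0,-1,0.16,0.21,0,0,-1,0.1,0.19,0,0,-1,0,0,0,0]}}

```text
time: 23.9
position: [0.5366, -0.1252, 0.1181]
tool_rot: [0.579, 0.815, -0.001, -0.009]
ft_force: [-10.4, 5.4, 8.5]
grip_width: 0.0132
grip_force: 15.3
```

Run:
```python
from h import *
from rig import robot
M,p=st(robot.get_obs());q=M.T@(np.array([.5718,-.1605,p[2]])-p);v=-q[:2];print(v*1000,np.degrees(np.arctan2(v[1],v[0])))
```

```text
t 23.9 p [ 0.5366 -0.1252  0.1181] yawx 1.906 f [-10.4   5.4   8.5] m [ 0.85  1.83 -0.15] w 0.0132 gf 15.3
[ 44.90596551 -21.60060997] -25.68842540334579
```

Run:
```python
from h import *
from rig import robot
for i in range(2):
    c=robot.camera('top');M,p=st(robot.get_obs());q=M.T@(np.array([.5718,-.1605,p[2]])-p);v=-q[:2];print(v*1000,np.degrees(np.arctan2(v[1],v[0])))
for n in('top','scene'):
    c=robot.camera(n);im=c['image'].astype(int);m=(im[:,:,0]>150)&(im[:,:,1]<70)&(im[:,:,2]<70)
    for P in([.5402,-.1344,.1275],[.4646,-.0196,.1275]):
        u=proj(c,P)[0];yy,xx=np.nonzero(m);k=np.hypot(xx-u[0],yy-u[1])<8
        print(n,u.round(1),k.sum(),[xx[k].mean().round(1),yy[k].mean().round(1)] if k.any() else None)
```

```text
t 23.95 p [ 0.5366 -0.1252  0.1181] yawx 1.906 f [-10.1   5.8   8.7] m [ 0.84  1.78 -0.18] w 0.0135 gf 15.2
[ 44.90168857 -21.5794962 ] -25.668674685061905
t 24.0 p [ 0.5366 -0.1252  0.1181] yawx 1.906 f [-9.9  5.7  8. ] m [ 0.92  1.81 -0.15] w 0.0134 gf 15.2
[ 44.87445866 -21.6105942 ] -25.714486653943435
top [303.4 194.5] 0 None
top [256.1 227.5] 0 None
scene [285.2 169.4] 2 [np.float64(284.5), np.float64(169.0)]
scene [290.7 208.1] 10 [np.float64(289.5), np.float64(206.8)]
```

{"method": "play_rows", "body": {"steps": [-0.2,0,0,0,0,-0.2,0,0,0,0,-0.2,0,0,0,0,-0.2,0,0,-0.2,0,-0.2,0,0,-0.4,0,-0.2,0,0,-0.5,0,-0.2,0,0,-0.5,0,-0.2,0,0,-0.4,0,-0.2,0.6,-0.3,-0.3,0,-0.2,0.6,-0.3,0,0]}}

```text
time: 25.1
position: [0.5165, -0.1032, 0.1906]
tool_rot: [0.579, 0.815, 0.001, 0.002]
ft_force: [0.0, -0.4, -0.2]
grip_width: 0.0348
grip_force: 0.0
```

Run:
```python
from h import *
from rig import robot
st(robot.get_obs());d=pickle.load(open('cams.pkl','rb'))
for n in('top','scene'):
    c=robot.camera(n);d[n]=c;im=c['image'].astype(int);m=((im[:,:,0]>110)&(im[:,:,1]<70)&(im[:,:,2]<70)).astype(np.uint8)
    print(n,proj(c,[[.5402,-.1344,.1275],[.4646,-.0196,.1275]]).round(1))
    k,l,s,ce=cv2.connectedComponentsWithStats(m)
    for i in range(1,k):
        if s[i,4]>4:print('  ',s[i,4],ce[i].round(1))
pickle.dump(d,open('cams2.pkl','wb'))
```

```text
t 25.1 p [ 0.5165 -0.1032  0.1906] yawx 1.906 f [ 0.  -0.4 -0.2] m [-0.04  0.03  0.04] w 0.0348 gf 0.0
top [[303.4 194.5]
 [256.1 227.5]]
   5 [291.   0.]
   98 [165.8  24.2]
   6 [229.5  43. ]
   107 [235.5  52.9]
   38 [225.2  73.5]
   16 [269.7 144.2]
scene [[285.2 169.4]
 [290.7 208.1]]
   5 [5.8 7.8]
   23 [ 1.7 15.3]
   6 [ 7.3 15.7]
   13 [12.6 20.2]
   8 [ 5.  25.2]
   5 [11.4 31.4]
   19 [ 3.4 38.8]
   7 [10.3 36.9]
   7 [19.  41.7]
   5 [135.6 158.8]
   5 [149.  164.2]
   67 [229.2 174.6]
   7 [132. 183.]
   5 [134.8 190. ]
   70 [ 63.8 207. ]
   15 [289.7 207.2]
```

{"method": "play_rows", "body": {"steps": [-0.1,0.4,-0.1,0,0,-0.1,0.6,-0.12,0,0,-0.1,0.7,-0.15,0,0,-0.1,0.7,-0.15,0,0,-0.1,0.5,-0.1,0.2,0,-0.1,0.3,-0.1,0.5,0,-0.1,0,0,0.6,0,-0.1,0,0,0.6,0,-0.1,0,0,0.4,0,-0.1,0,0,0,0]}}

```text
time: 26.2
position: [0.4617, -0.0183, 0.1177]
tool_rot: [0.579, 0.815, -0.001, -0.002]
ft_force: [-1.1, -0.1, -0.8]
grip_width: 0.0393
grip_force: 0.0
```

Run:
```python
from h import *
from rig import robot
goto(robot.get_obs(),[.4651,-.0190,.1195])
for n in('top','scene','wrist'):
    c=robot.camera(n);im=c['image'].astype(int);m=((im[:,:,0]>110)&(im[:,:,1]<70)&(im[:,:,2]<70)).astype(np.uint8)
    P=proj(c,[[.5402,-.1344,.1275],[.4651,-.019,.1275]]);print(n,P.round(1))
    k,l,s,ce=cv2.connectedComponentsWithStats(m)
    for i in range(1,k):
        if s[i,4]>4 and min(np.hypot(*(P-ce[i]).T))<40:print('  ',s[i,4],ce[i].round(1))
```

```text
t 26.2 p [ 0.4617 -0.0183  0.1177] yawx 1.907 f [-1.1 -0.1 -0.8] m [-0.07 -0.01 -0.02] w 0.0393 gf 0.0
units [-0.06  0.1  -0.06]
top [[303.4 194.5]
 [255.8 227.3]]
   15 [303.1 194.5]
scene [[285.2 169.4]
 [290.4 208.2]]
   13 [290.  206.2]
wrist [[312.2 428.6]
 [262.7 244. ]]
```

Clip A's handle is at its end position: top image (303.1,194.5) against (303.4,194.5) predicted. Clip B is next.

{"method": "play_rows", "body": {"steps": [-0.1,-0.05,0.08,-0.05,0,-1,0,0,0,0,-1,0,0,0,0,-1,0,0,0,0,-1,0,0,0,0,-1,0,0,0,0,-1,0,0,0,0,-1,0,0,0,0,-1,0,0,0,0,-1,0,0,0,0]}}

```text
time: 27.35
position: [0.4656, -0.0199, 0.1209]
tool_rot: [0.579, 0.815, -0.0, -0.0]
ft_force: [-2.9, -2.9, 2.5]
grip_width: 0.0133
grip_force: 15.0
```

{"method": "play_rows", "body": {"steps": [-1,-0.24,0.16,-0.03,0,-1,-0.29,0.11,0,0,-1,-0.31,0.05,0,0,-1,-0.31,-0.03,0,0,-1,-0.3,-0.09,0,0,-1,-0.27,-0.16,0,0,-1,-0.21,-0.19,0,0,-1,-0.14,-0.19,0,0,-1,-0.05,-0.09,0,0,-1,0,0,0,0]}}

```text
time: 28.35
position: [0.4787, -0.0873, 0.1219]
tool_rot: [0.579, 0.815, 0.001, 0.005]
ft_force: [6.3, -1.5, -11.6]
grip_width: 0.0127
grip_force: 14.9
```

Run:
```python
from h import *
from rig import robot
M,p=st(robot.get_obs());q=M.T@(np.array([.4438,-.0549,p[2]])-p);v=-q[:2];print(v*1000,np.degrees(np.arctan2(v[1],v[0])))
```

```text
t 28.35 p [ 0.4787 -0.0873  0.1219] yawx 1.906 f [  6.3  -1.5 -11.6] m [-0.55 -0.92 -0.15] w 0.0127 gf 14.9
[-42.05444809  22.26643883] 152.10026096727987
```

{"method": "play_rows", "body": {"steps": [-0.2,0,0,0,0,-0.2,0,0,0,0,-0.2,0,0,0,0,-0.2,0,0,-0.2,0,-0.2,0,0,-0.4,0,-0.2,0,0,-0.6,0,-0.2,0,0,-0.8,0,-0.2,0,0,-0.9,0,-0.2,0.9,0,-0.9,0,-0.2,0.9,0,-0.9,0]}}

```text
time: 29.35
position: [0.4565, -0.0328, 0.2644]
tool_rot: [0.579, 0.815, 0.0, 0.0]
ft_force: [1.5, -0.1, -0.9]
grip_width: 0.0346
grip_force: 0.0
```

{"method": "play_rows", "body": {"steps": [-0.2,1,0,0,0,-0.2,1,0,0,0,-0.2,1,0,0,0,-0.2,1,0,0,0,-0.2,1,0,0,0,-0.2,1,0,0,0,-0.2,1,0,0,0,-0.2,0,0,0,0,-0.2,0,0,0,0,-0.2,0,0,0,0]}}

```text
time: 30.35
position: [0.388, 0.1646, 0.263]
tool_rot: [0.579, 0.815, 0.0, 0.0]
ft_force: [-0.6, 0.3, 0.0]
grip_width: 0.035
grip_force: 0.0
```

Run:
```python
from h import *
from rig import robot
st(robot.get_obs())
J=np.array([.5078,-.1077]);ph=-.6895;u=np.array([np.cos(ph),np.sin(ph)])
ims=[]
for n in('top','scene'):
    c=robot.camera(n);im=c['image'].astype(int);m=((im[:,:,0]>110)&(im[:,:,1]<70)&(im[:,:,2]<70)).astype(np.uint8)
    for nm,pv,b in(('A',J+.083*u,ph+np.pi),('B',J-.083*u,ph)):
        for th in(1.4,1.5,1.57,1.6):
            a=b+1.57-th;g=pv+.041*np.array([np.cos(a),np.sin(a)]);print(n,nm,th,proj(c,[*g,.1275])[0].round(1))
    k,l,s,ce=cv2.connectedComponentsWithStats(m)
    for i in range(1,k):
        if s[i,4]>4 and np.hypot(*(proj(c,[*J,.12])[0]-ce[i]))<40:print('  found',s[i,4],ce[i].round(1))
    x,y=proj(c,[*J,.11])[0].astype(int)
    ims.append(cv2.resize(c['image'][y-40:y+40,x-40:x+40],(400,400),interpolation=2))
cv2.imwrite('pics/fin.png',np.hstack(ims)[:,:,::-1])
```

```text
t 30.35 p [0.388  0.1646 0.263 ] yawx 1.907 f [-0.6  0.3  0. ] m [-0.09  0.02 -0.02] w 0.035 gf 0.0
top A 1.4 [305.9 196. ]
top A 1.5 [304.4 195.2]
top A 1.57 [303.4 194.5]
top A 1.6 [303.  194.2]
top B 1.4 [279.5 220.6]
top B 1.5 [281.  221.5]
top B 1.57 [282.  222.2]
top B 1.6 [282.4 222.5]
  found 18 [303.1 194.8]
  found 16 [281.5 222. ]
scene A 1.4 [287.4 168.7]
scene A 1.5 [286.1 169.2]
scene A 1.57 [285.2 169.4]
scene A 1.6 [284.7 169.5]
scene B 1.4 [295.4 191.7]
scene B 1.5 [296.7 191.2]
scene B 1.57 [297.7 190.9]
scene B 1.6 [298.1 190.8]
```

View pics/fin.png

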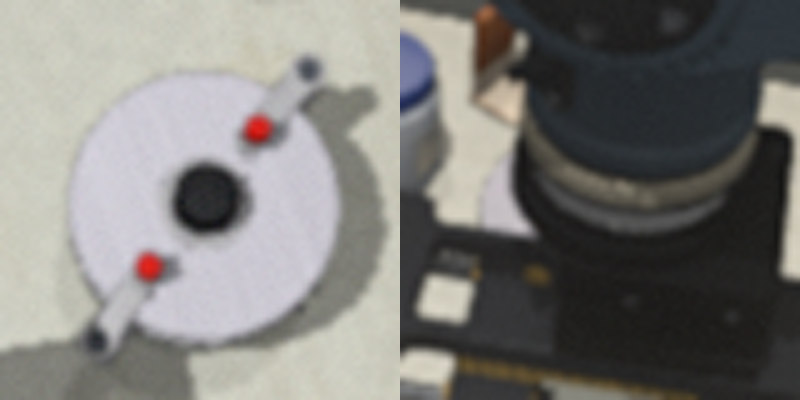

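The picture shows both clips lying over the lid. B may be a hair short of its stop, so I'll nudge both handles against their stops with shut fingers.

{"method": "play_rows", "body": {"steps": [-1,-0.7,0.1,0,0,-1,-0.9,0.11,0.1,0,-1,-0.9,0.11,0.2,0,-1,-0.9,0.11,0.2,0,-1,-0.9,0.11,0.2,0,-1,-0.9,0.11,0.2,0,-1,-0.9,0.11,0.2,0,-1,-0.9,0.11,0.2,0,-1,-0.9,0.11,0.2,0,-1,-0.65,0.1,0.2,0]}}

```text
time: 31.45
position: [0.5036, -0.0689, 0.2114]
tool_rot: [0.58, 0.815, -0.0, 0.0]
ft_force: [-0.8, -0.4, -0.1]
grip_width: 0.0006
grip_force: 0.0
```

Run:
```python
from h import *
from rig import robot
o=robot.get_obs();M,p=st(o);print((M.T@(p-np.array([.5078,-.1077,p[2]]))*1000).round(1))
```

```text
t 31.45 p [ 0.5036 -0.0689  0.2114] yawx 1.904 f [-0.8 -0.4 -0.1] m [-0.08  0.11  0.05] w 0.0006 gf 0.0
[38.   8.7 -0. ]
```

{"method": "play_rows", "body": {"steps": [-1,0.07,0.05,0.3,0,-1,0,0,0.5,0,-1,0,0,0.5,0,-1,0,0,0.5,0,-1,0,0,0.5,0,-1,0,0,0.4,0,-1,0,0,0.2,0,-1,0,0,0.1,0,-1,0,0,0,0,-1,0,0,0,0]}}

```text
time: 32.45
position: [0.5039, -0.0638, 0.1222]
tool_rot: [0.579, 0.815, 0.0, 0.0]
ft_force: [-0.4, 0.0, 0.7]
grip_width: 0.0006
grip_force: 0.0
```

{"method": "play_rows", "body": {"steps": [-1,0,-0.1,0,0,-1,0,-0.1,0,0,-1,0,-0.1,0,0,-1,0,-0.08,0,0,-1,0,-0.06,0,0,-1,0,-0.06,0,0,-1,0,-0.06,0,0,-1,0,-0.06,0,0,-1,0,0,0,0,-1,0,0,0,0]}}

```text
time: 33.45
position: [0.4873, -0.0704, 0.1221]
tool_rot: [0.579, 0.815, 0.0, 0.001]
ft_force: [3.1, 0.2, 0.6]
grip_width: 0.0006
grip_force: 1.5
```

Run:
```python
from h import *
from rig import robot
o=robot.get_obs();M,p=st(o);print((M.T@(p-np.array([.5078,-.1077,p[2]]))*1000).round(1),(M.T@o['ft_force']).round(1))
```

```text
t 33.45 p [ 0.4873 -0.0704  0.1221] yawx 1.907 f [3.1 0.2 0.6] m [-0.29 -0.61  0.06] w 0.0006 gf 1.5
[41.9 -7.1 -0.1] [-0.9  3.  -0.6]
```

{"method": "play_rows", "body": {"steps": [-1,0,-0.06,0,0,-1,0,-0.06,0,0,-1,0,-0.06,0,0,-1,0,0,0,0,-1,0,0,0,0,-1,0,0,0,0,-1,0,0,0,0,-1,0,0,0,0,-1,0,0,0,0,-1,0,0,0,0]}}

```text
time: 34.45
position: [0.4865, -0.0711, 0.1225]
tool_rot: [0.58, 0.815, 0.004, 0.005]
ft_force: [12.7, 6.2, -5.1]
grip_width: 0.0006
grip_force: 7.2
```

Run:
```python
from h import *
from rig import robot
o=robot.get_obs();M,p=st(o);print((M.T@(p-np.array([.5078,-.1077,p[2]]))*1000).round(1),(M.T@o['ft_force']).round(1))
```

```text
t 34.45 p [ 0.4865 -0.0711  0.1225] yawx 1.904 f [12.7  6.2 -5.1] m [ 1.11 -2.29  0.03] w 0.0006 gf 7.2
[41.5 -8.1 -0.2] [ 1.7 14.   5.2]
```

{"method": "play_rows", "body": {"steps": [-1,0,0.25,0,0,-1,0,0.25,0,0,-1,0,0,-0.3,0,-1,0,0,-0.6,0,-1,0,0,-0.6,0,-1,-0.2,-0.05,-0.4,0,-1,-0.6,-0.08,0,0,-1,-0.8,-0.08,0,0,-1,-0.8,-0.08,0,0,-1,-0.4,-0.06,0,0]}}

```text
time: 35.45
position: [0.5125, -0.151, 0.1792]
tool_rot: [0.579, 0.815, -0.0, -0.0]
ft_force: [0.5, 1.1, 0.7]
grip_width: 0.0006
grip_force: 0.0
```

{"method": "play_rows", "body": {"steps": [-1,0,0,0.2,0,-1,0,0,0.4,0,-1,0,0,0.5,0,-1,0,0,0.5,0,-1,0,0,0.3,0,-1,0,0.1,0,0,-1,0,0.1,0,0,-1,0,0.1,0,0,-1,0,0.1,0,0,-1,0,0.05,0,0]}}

```text
time: 36.45
position: [0.5263, -0.145, 0.1223]
tool_rot: [0.579, 0.815, 0.0, 0.001]
ft_force: [0.1, -0.3, 0.2]
grip_width: 0.0005
grip_force: 0.0
```

Run:
```python
from h import *
from rig import robot
o=robot.get_obs();M,p=st(o);print((M.T@(p-np.array([.5078,-.1077,p[2]]))*1000).round(1),(M.T@o['ft_force']).round(1))
```

```text
t 36.45 p [ 0.5263 -0.145   0.1223] yawx 1.907 f [ 0.1 -0.3  0.2] m [-0.06 -0.02  0.  ] w 0.0005 gf 0.0
[-41.3   5.1   0. ] [-0.3  0.  -0.2]
```

{"method": "play_rows", "body": {"steps": [-1,0,0.06,0,0,-1,0,0.06,0,0,-1,0,0.06,0,0,-1,0,0.06,0,0,-1,0,0.06,0,0,-1,0,0,0,0,-1,0,0,0,0,-1,0,0,0,0,-1,0,0,0,0,-1,0,0,0,0]}}

```text
time: 37.45
position: [0.5277, -0.1439, 0.1219]
tool_rot: [0.577, 0.816, -0.005, -0.005]
ft_force: [-14.4, -9.2, 10.0]
grip_width: 0.0006
grip_force: 8.6
```

Run:
```python
from h import *
from rig import robot
o=robot.get_obs();M,p=st(o);print((M.T@(p-np.array([.5078,-.1077,p[2]]))*1000).round(1),(M.T@o['ft_force']).round(1))
```

```text
t 37.45 p [ 0.5277 -0.1439  0.1219] yawx 1.91 f [-14.4  -9.2  10. ] m [-1.67  2.51  0.13] w 0.0006 gf 8.6
[-40.8   6.7  -0.2] [ -3.8 -16.8  -9.8]
```

Clip A is hard against its stop at 17 N. I'll back off, retreat and hand in.

{"method": "play_rows", "body": {"steps": [-1,0,-0.25,0,0,-1,0,-0.25,0,0,-1,0,0,-0.3,0,-1,0,0,-0.6,0,-1,0,0,-0.8,0,-1,0,0,-0.8,0,-1,0,0,-0.8,0,-1,0,0,-0.8,0,-1,0,0,-0.3,0,-1,0,0,0,0]}}

```text
time: 38.45
position: [0.5211, -0.1471, 0.2554]
tool_rot: [0.579, 0.816, 0.0, 0.002]
ft_force: [-0.0, -0.0, 0.1]
grip_width: 0.0002
grip_force: 0.0
```

Run:
```python
from h import *
from rig import robot
st(robot.get_obs());print(robot.hand_in())
```

```text
t 38.45 p [ 0.5211 -0.1471  0.2554] yawx 1.907 f [-0.  -0.   0.1] m [-0.07  0.02 -0.  ] w 0.0002 gf 0.0
the job is handed in; nothing more can be done
None
```

The job is handed in at 38.5 s with no verdict returned: the lid is pressed home on the jar, both clips are swung in against their stops, and I never touched the small jars, tile or bottle; on the way I set the lid down on the desk once to level it.

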